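# Slide the vial tray into its docking bay and push the bolt across

### The arm

A 6-joint arm with a two-finger parallel gripper is mounted at the origin on the work surface. World frame = base frame: x ahead of the robot, y to its left, z up, the work surface at z = 0. Lengths are in m, angles in degrees, forces in N, time in s.
With the tool pointing down it reaches from about 0.25 to 0.775 m from the base axis. Payload 4 kg.
Tool frame: the origin (TCP) lies between the finger pads; the fingertips stand 22 mm ahead of it and the grasp point (between the pads) lies 3 mm ahead of it (manip.tcp_to_tips is the distance from the TCP to the fingertips, in m); z points along the fingers, y is the line along which they close (so a half turn about z gives the same grasp; the last joint's range is limited). The gripper opens to 94 mm and grips with 3 to 60 N. Pads are 16 mm wide; open, the fingers measure 119 mm over their backs; the gripper's body (75 mm by 177 mm) begins 78 mm behind the grasp point.
Start: joints at [65.426, 4.996, 78.535, -0, 96.463, -5.907], TCP at [0.176, 0.521, 0.228] pointing down, gripper open.
Joint ranges: [-177.83, 177.83], [-43.37, 116.18], [15.69, 146.23], [-61.86, 241.86], [9.47, 152.12], [-147.06, 147.06]. Speed limits (degrees/s): [159.86, 159.86, 180, 180, 180, 180].

### API

Orientations are given as a 3x3 rotation matrix whose columns are the frame's x, y, z axes.
In Python, from plant import get_obs, imaging, manip gives the robot as it stands.
- The arm moves only by the tool carry_out, never from a script. Its arguments are lists of equal length, an entry for each row: "slide": the shift along the tool's x, y, z in m, a list of three; "rot": the turn, a rotation vector about the tool's x, y, z in rad, a list of three; "jaw": the finger opening in m, from 0 to 0.094. A call has 1 to 10 rows; each row is the pose to reach, as a shift and turn from the pose commanded when the call began, along the tool's axes at that moment; what a row does not reach only later rows make up. A row lasts 1/8 s, in which the tool goes at most 62.5 mm and 10.7 degrees, less where a joint would pass 70% of its speed; a pose out of reach is approached as far as the arm can. A call with a gripper value outside its range is refused whole. The fingers move at their own pace and stop on an object; "force" is the grip in N (left out, the last holds). Time passes only in rows, so rows that repeat a pose let the fingers close. It gives the time, the measured TCP pose, the force, the opening and the grip force at its end, in the units of the state.
- get_obs(): the state, without advancing time (a new reading comes with each control period).
- imaging.read_camera(name): name is "scene" or "side" or "wrist"; returns the picture (400x640x3 uint8, blue, green, red); there is no depth.
- imaging.get_calibration(name): a dict with "mtx" (3x3 intrinsics, pixels), "distortion" ([k1, k2, p1, p2, k3] as OpenCV has them; the pictures are not rectified), "R" (3x3) and "t" (3): a world point X has camera coordinates R X + t; the wrist camera has in their place "mount" (4x4, takes a point from camera to tool coordinates, whose origin is the TCP and whose axes are the flange's). Camera axes: x right, y down, z forward; pixel columns grow to the right and rows downward; lengths in m; the calibration is good to about 2 mm. A picture is of the moment at which its call begins: read the wrist's pose just before it. get_calibration takes no time and is no camera call.
- manip.hand_in(): hands the job in; it is judged then, once.
The state is a dict: "time_s": time; "q": joint angles; "joint_vel": joint speeds; "joint_torque": joint torques, N m; "ee_pos": TCP position; "orientation": TCP orientation; "wrist_force": force on the tool from outside, world axes, zero at the start; "moment": the same for the moment, N m; "grip_width": finger opening in m; "gripper_force": force on a finger pad.
Only numpy, scipy, OpenCV 4.12 (cv2) and the standard library are available. Lean on these libraries where they do the work, as an engineer would, in place of code of your own. Each camera call takes 0.05 s, during which the arm holds its last target. There are 200 camera calls.

### The job

Without gripping or lifting it, gently push the black vial tray along the bench into the docking bay until it rests squarely against the stop at the far end, then push the steel bolt by its upright tab all the way across behind the tray so that it is locked in. Leave the bottle, the loose vial and the small carton where they stand, and finish clear of everything.

Things in the scene. Friction and masses are not known exactly. Their poses are not given: they have to be found in the camera images.
- tray: Black vial tray: loose solid block 120 long (its x) x 86 wide (y) x 30 mm high, flat upright sides, about 0.4 kg, full of white-capped vials fixed in it, tops 38 mm above the bench. Origin: centre of its underside; z up. Fits the bay either end first. Starts outside the bay with one end roughly towards the mouth (up to about 0.65 rad off).
- bay: White docking bay fixed to the bench, open on top; the tray slides in along the bay's +x, on the bench itself (no floor step). Origin: on the bench, where the tray's origin is when home (tray's long axis along bay x). Side walls 28 mm high, 12 thick, inner faces at y = -48 and +48 mm (5 mm play each side), from x = -84 to +60 mm.
- mouth (a point): Middle of the bay's mouth, on the bench, at bay x = -119 mm; axes as the bay. The mouth is flared: from x = -84 to -119 mm the inner wall faces open out from y = -48/+48 to -72/+72 mm (outer edges 84 mm from the centre line), 28 mm high.
- stop (a point): Point on the stop face at the bay's far end (bay x = +60 mm, 30 mm above the bench; axes as the bay): the upright front of a white housing 75 mm high, 130 mm wide, 55 mm deep. The tray's leading end rests flat on it when home.
- bolt (a joint): Travel (m) of the steel bolt through the bay's +y side wall, moving towards bay -y: 0 drawn back, 0.045 fully across (end of travel). Starts at 0 to 0.008: lane free. About 1.5 N friction; stays where left. Bar 14 mm wide centred on bay x = -73 mm, 6 to 18 mm above the bench; its tip is at y = 58 mm - travel. Fully across it lies 6 mm behind a tray that is home; it hits one that is not.
- bolt_tab (a point): Centre of the top of the bolt's upright tab, 60 mm above the bench; axes as the bay. The tab is a plate 26 mm (bay x) x 14 mm (bay y), 14 to 60 mm above the bench, outside the +y wall: at bay x = -73 mm, y = 122 mm - bolt travel. Push on its outer face (7 mm beyond this point, +y side) towards bay -y.
- reagent: Bystander: amber bottle with white cap, 66 mm diameter, 135 mm high, standing. Origin: centre of its underside.
- big_vial: Bystander: loose clear vial with a metal cap, 25 mm diameter, 60 mm high, standing. Origin: centre of its underside.
- cap_box: Bystander: small cardboard carton 80 (x) x 60 (y) x 45 mm high. Origin: centre of its underside.
Mind the look-alikes: they are no part of the job. There is more than one size of the tray; the job needs the largest.

How it is judged (in metres and radians):
On the way, in this order (a step that is already met when the one before it is completed fails the run):
1. the tray is home against the stop with the bolt still drawn back (x of tray in the frame of bay between -0.005 and 0.005 m and y of tray in the frame of bay between -0.009 and 0.009 m and angle between the x axis of tray and the x axis of bay, either way round below 0.1 rad and height (world z) of tray below 0.005 m and angle between tray's own z axis and vertical below 0.05 rad and value of joint bolt below 0.02 m), for 0.1 s.
2. the bolt is pushed fully across behind the tray (x of tray in the frame of bay between -0.005 and 0.005 m and y of tray in the frame of bay between -0.009 and 0.009 m and angle between the x axis of tray and the x axis of bay, either way round below 0.1 rad and height (world z) of tray below 0.005 m and angle between tray's own z axis and vertical below 0.05 rad and value of joint bolt above 0.039 m), for 0.2 s.
At the end, for the whole second after the job is handed in: The tray lies flat in the bay, at rest, within 5 mm of resting against the stop, within 9 mm of the centre line and 0.10 rad of square, and the bolt is at least 39 of its 45 mm across (all of step 2 and linear speed of tray below 0.01 m/s); the robot touches nothing.
It fails at once if the tray is lifted or tipped (height (world z) of tray above 0.012 m or angle between tray's own z axis and vertical above 0.15 rad).
It fails at once if the tray is shoved roughly (faster than 0.3 m/s) (linear speed of tray above 0.3 m/s).
It fails at once if the bottle is knocked over or moved more than 15 mm (distance of reagent from where it was at the start of the episode above 0.015 m or angle between reagent's own z axis and vertical above 0.3 rad).
It fails at once if the loose vial is knocked over or moved more than 15 mm (distance of big_vial from where it was at the start of the episode above 0.015 m or angle between big_vial's own z axis and vertical above 0.3 rad).
It fails at once if the carton is knocked over or moved more than 15 mm (distance of cap_box from where it was at the start of the episode above 0.015 m or angle between cap_box's own z axis and vertical above 0.3 rad).
It also fails if it takes over 67 s, if anything falls off the work surface, if the arm or the gripper's body presses on something with over 40 N, if the wrist force passes 120 N, or if a joint passes its speed limit or range.

## Working session

There is one attempt and no reset: what is moved stays moved. The work goes in short steps, Python scripts to look and compute and a tool call to move; the robot and the scene stay as the last step left them, time stands still between calls to the robot, and variables do not carry over. Pictures are saved under pics/ and viewed, at most 10 in all, crops included, and the job is handed in when it is done.

Besides the shell and the picture viewer there is one more tool, called after "Request:" by a JSON object that holds its "name" and its "arguments", one argument or row to a line. carry_out: Moves the arm, as the interface text tells. Its arguments: {"type":"object","properties":{"slide":{"type":"array"},"rot":{"type":"array"},"jaw":{"type":"array"},"force":{"type":"number"}},"required":["slide","rot","jaw"]}

```bash
mkdir -p pics; ls; python3 - <<'E'
from plant import get_obs, imaging, manip
import cv2
for n in ("scene","side"):
    cv2.imwrite(f"pics/{n}0.png",imaging.read_camera(n))
    c=imaging.get_calibration(n); print(n,c)
print(get_obs())
E
```

```text
pics
scene {'mtx': array([[517.43461135,   0.        , 315.36451992],
       [  0.        , 517.43461135, 199.8891857 ],
       [  0.        ,   0.        ,   1.        ]]), 'distortion': array([-0.09008198,  0.        ,  0.        ,  0.        ,  0.        ]), 'R': array([[ 0.30141978,  0.95341712,  0.01191297],
       [ 0.7338548 , -0.22399261, -0.64131462],
       [-0.60877192,  0.2020473 , -0.76718553]]), 't': array([-0.13668215, -0.35437493,  1.72440302])}
side {'mtx': array([[421.66204702,   0.        , 323.21440258],
       [  0.        , 421.66204702, 195.14373209],
       [  0.        ,   0.        ,   1.        ]]), 'distortion': array([-0.07292756,  0.        ,  0.        ,  0.        ,  0.        ]), 'R': array([[-0.97472527, -0.22269989,  0.01775957],
       [-0.13475458,  0.52266915, -0.84181837],
       [ 0.17819048, -0.82293482, -0.53946866]]), 't': array([0.51621058, 0.13504577, 0.76952881])}
{'time_s': 0.1, 'q': array([ 6.54276495e+01,  5.03447784e+00,  7.86140942e+01,  8.64027544e-04,
        9.64606762e+01, -5.90830111e+00]), 'joint_vel': array([ 0.00864124, -0.12137219, -0.24255682, -0.09304643,  0.02792677,
       -0.03262995]), 'joint_torque': array([ 1.93626438e-03, -3.41252768e+01, -3.03301513e+01,  7.18628406e-02,
        3.04784894e-02, -1.10131496e-04]), 'ee_pos': array([0.17584049, 0.52068038, 0.22644257]), 'orientation': array([[-9.47411715e-01,  3.20016236e-01, -8.06529485e-04],
       [ 3.20017183e-01,  9.47410163e-01, -1.72782779e-03],
       [ 2.11181286e-04, -1.89506758e-03, -9.99998182e-01]]), 'wrist_force': array([ 0.79219061,  0.73275665, -0.53900145]), 'moment': array([ 0.03718719,  0.03443111, -0.01307855]), 'gripper_force': 0.0, 'grip_width': 0.09386171845682934}
```

View pics/scene0.png

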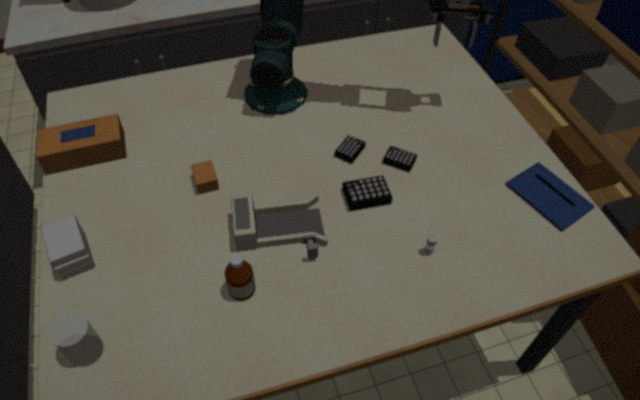

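View pics/side0.png

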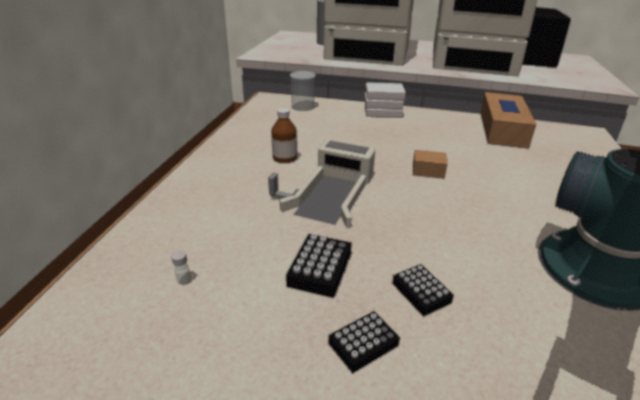

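The scene view shows the bay at about (280,220), opening right towards the large tray at (367,192). The two smaller trays are at (350,148) and (400,158), the loose vial at (430,243), the bottle at (239,278) and the carton at (205,177). I'll enlarge both.

```bash
python3 - <<'E'
import cv2
a=cv2.imread("pics/scene0.png")[150:310,180:450]; cv2.imwrite("pics/sc1.png",cv2.convertScaleAbs(cv2.resize(a,(783,464),interpolation=cv2.INTER_CUBIC),alpha=1.5))
b=cv2.imread("pics/side0.png")[130:310,160:400]; cv2.imwrite("pics/sd1.png",cv2.resize(b,(800,600),interpolation=cv2.INTER_CUBIC))
E
```

```text
(no output)
```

View pics/sc1.png

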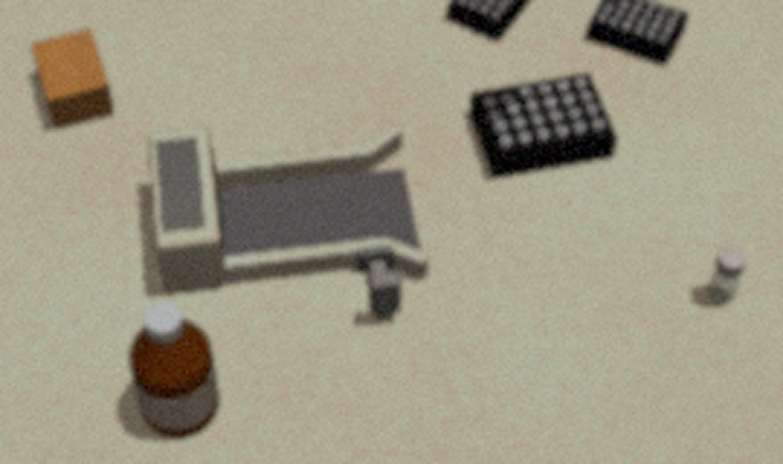

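View pics/sd1.png

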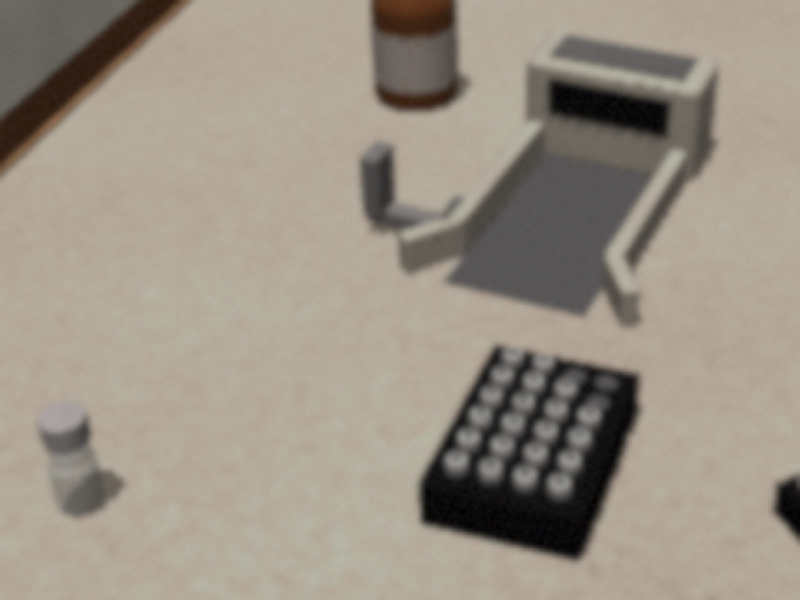

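Read from the crops:
- **Scene crop:** housing top corners (150,138), (209,130), (220,239), (158,247). Flare tips (402,135) and (428,262). Tray top corners (472,98), (590,75), (614,132), (488,152).
- **Side crop:** housing top (530,65), (693,88), (557,35), (715,62). Tray top (497,347), (638,375), (583,528), (423,487). Tab top (377,149).

Next I fit the poses.

```bash
cat > h.py <<'E'
import numpy as np, cv2
from plant import get_obs, imaging, manip
from scipy.optimize import least_squares
CAL={n:imaging.get_calibration(n) for n in("scene","side")}
CR={"scene":(2.9,180,150),"side":(10/3,160,130)}
def full(cam,p,cr=None):
    s,ox,oy=(cr or CR)[cam]; return np.array([(p[0]+.5)/s-.5+ox,(p[1]+.5)/s-.5+oy])
def proj(cam,X):
    c=CAL[cam]; return cv2.projectPoints(np.atleast_2d(np.float64(X)),cv2.Rodrigues(c["R"])[0],c["t"],c["mtx"],c["distortion"])[0][:,0]
def place(v,P):
    c,s=np.cos(v[2]),np.sin(v[2]); P=np.atleast_2d(P)
    return np.c_[v[0]+c*P[:,0]-s*P[:,1],v[1]+s*P[:,0]+c*P[:,1],P[:,2]]
def fit(obs,v0,cr=None,n=3):
    def f(q):
        v=np.r_[q,np.zeros(3-n)]
        return np.concatenate([proj(c,place(v,np.array(P)/1000.))[0]-full(c,p,cr) for c,P,p in obs])
    r=least_squares(f,v0[:n],loss="soft_l1",x_scale=[.1,.1,.3][:n]); return r.x,np.round(f(r.x).reshape(-1,2),1)
E
cat > a.py <<'E'
from h import *
bay=[("scene",(115,-65,75),(149,138)),("scene",(60,-65,75),(209,130)),("scene",(60,65,75),(220,239)),("scene",(115,65,75),(158,247)),
("scene",(-119,-84,28),(402,135)),("scene",(-119,84,28),(428,262)),
("side",(60,65,75),(530,65)),("side",(60,-65,75),(693,88)),("side",(115,65,75),(557,35)),("side",(115,-65,75),(715,62)),("side",(-119,84,28),(402,238)),("side",(-119,-72,28),(627,300))]
v,r=fit(bay,[.5,0,-1.57]); print("bay",v,r.tolist())
tr=[("scene",(60,-43,30),(472,98)),("scene",(-60,-43,30),(590,75)),("scene",(-60,43,30),(614,132)),("scene",(60,43,30),(488,152)),("scene",(60,43,0),(492,177)),("scene",(-60,43,0),(613,157)),
("side",(60,43,30),(497,347)),("side",(60,-43,30),(638,375)),("side",(-60,-43,30),(583,528)),("side",(-60,43,30),(423,487)),("side",(-60,43,0),(422,520)),("side",(-60,-43,0),(580,557))]
t,r=fit(tr,[.4,.3,-1.57]); print("tray",t,r.tolist())
w,r=fit([("scene",(0,0,60),(733,256)),("side",(0,0,60),(64,412)),("scene",(0,0,0),(722,298)),("side",(0,0,0),(80,507))],[.6,.4],n=2); print("vial",w,r.tolist())
w,r=fit([("scene",(0,0,135),(164,310)),("side",(0,0,0),(415,97)),("scene",(0,0,0),(178,418))],[.7,-.1],n=2); print("bottle",w,r.tolist())
tb,r=fit([("scene",(0,0,60),(382,266)),("side",(0,0,60),(377,150))],[.6,.1],n=2); print("tab",tb)
def inb(p,v):
    d=np.array(p)-v[:2]; c,s=np.cos(v[2]),np.sin(v[2]); return np.array([c*d[0]+s*d[1],-s*d[0]+c*d[1]])
print("tray in bay",inb(t[:2],v),t[2]-v[2],"tab in bay",inb(tb,v), "vial in tray",inb(w,t))
E
python3 a.py
```

```text
bay [ 0.53822847 -0.12953511 -1.70834052] [[-0.9, -2.7], [-0.5, -2.5], [0.5, -0.3], [-0.6, -0.2], [-0.9, -6.0], [1.4, -0.3], [-2.9, -1.1], [1.2, 1.8], [-2.8, -1.2], [0.7, -0.2], [-4.4, 0.5], [-1.5, -1.8]]
tray [ 0.5052598   0.13009031 -1.6496448 ] [[-1.2, -3.1], [-0.8, -1.9], [0.6, 1.1], [1.5, 1.6], [-0.6, -0.0], [-0.4, -0.5], [-0.3, -0.7], [1.7, 0.1], [0.1, -1.2], [-1.7, -0.7], [-0.8, 2.4], [0.4, 3.1]]
vial [0.72904687 0.21485688] [[-0.8, -0.2], [-1.4, 1.5], [-1.3, -1.0], [-0.2, -0.6]]
bottle [ 0.69577587 -0.26369495] [[-0.5, 1.3], [-0.1, -0.2], [0.7, -5.0]]
tab [ 0.65842584 -0.0751192 ]
tray in bay [-0.25265308 -0.06825479] 0.05869572466968531 tab in bay [-0.07038236  0.11160117] vial in tray [0.37755545 0.22094136]
```

```bash
cat >> h.py <<'E'
from scipy.spatial.transform import Rotation as Ro
def goal(p,yawy):
    "slide and rot from present pose to p with tool down and tool y at heading yawy (rad)"
    o=get_obs(); R0=o["orientation"]; y=np.array([np.cos(yawy),np.sin(yawy),0]); z=np.array([0,0,-1.])
    R=np.c_[np.cross(y,z),y,z]
    print("t",o["time_s"],"p",o["ee_pos"].round(4),"slide",(R0.T@(np.array(p)-o["ee_pos"])).round(4),"rot",Ro.from_matrix(R0.T@R).as_rotvec().round(4))
E
python3 - <<'E'
from h import *
print(imaging.get_calibration("wrist"))
goal([.50,.10,.40],-1.708+np.pi/2)
E
```

```text
{'mtx': array([[300.26384072,   0.        , 322.04805534],
       [  0.        , 300.26384072, 198.65100363],
       [  0.        ,   0.        ,   1.        ]]), 'distortion': array([-0.05333311,  0.        ,  0.        ,  0.        ,  0.        ]), 'mount': array([[-5.08842201e-04, -9.64333874e-01, -2.64688348e-01,
         7.84371228e-02],
       [ 9.99999870e-01, -4.99833968e-04, -1.01384549e-04,
         7.27529729e-04],
       [-3.45316720e-05, -2.64688365e-01,  9.64334003e-01,
        -1.57752321e-01],
       [ 0.00000000e+00,  0.00000000e+00,  0.00000000e+00,
         1.00000000e+00]])}
t 0.1 p [0.1758 0.5207 0.2264] slide [-0.4417 -0.2951 -0.1731] rot [-1.7000e-03  1.1000e-03  1.3823e+00]
```

```bash
python3 - <<'E'
from h import *
goal([.53,.04,.22],-1.708+np.pi/2)
E
```

```text
t 0.1 p [0.1758 0.5207 0.2264] slide [-0.4894 -0.3421  0.007 ] rot [-1.7000e-03  1.1000e-03  1.3823e+00]
```

Request:
{"name": "carry_out", "arguments": {
  "slide": [
    [-0.05,-0.035,0],
    [-0.1,-0.07,0],
    [-0.15,-0.105,0],
    [-0.2,-0.14,0],
    [-0.25,-0.175,0],
    [-0.3,-0.21,0],
    [-0.35,-0.245,0],
    [-0.4,-0.28,0],
    [-0.45,-0.315,0.005],
    [-0.49,-0.342,0.007]
  ],
  "rot": [
    [0,0,0.14],
    [0,0,0.28],
    [0,0,0.42],
    [0,0,0.56],
    [0,0,0.7],
    [0,0,0.84],
    [0,0,0.98],
    [0,0,1.12],
    [0,0,1.26],
    [0,0,1.382]
  ],
  "jaw": [0.045,0.045,0.045,0.045,0.045,0.045,0.045,0.045,0.045,0.045]
}}

```text
time_s: 1.35
ee_pos: [0.5315, 0.038, 0.2195]
orientation: [[0.142, 0.99, -0.001], [0.99, -0.142, 0.0], [-0.0, -0.001, -1.0]]
wrist_force: [0.4, 0.3, -0.0]
grip_width: 0.0452
gripper_force: 0.0
```

Request:
{"name": "carry_out", "arguments": {
  "slide": [
    [0,0,0],
    [0,0,0],
    [0,0,0]
  ],
  "rot": [
    [0,0,0],
    [0,0,0],
    [0,0,0]
  ],
  "jaw": [0.045,0.045,0.045]
}}

```text
time_s: 1.72
ee_pos: [0.5302, 0.0414, 0.2206]
orientation: [[0.134, 0.991, 0.0], [0.991, -0.134, 0.0], [0.0, 0.0, -1.0]]
wrist_force: [1.1, -0.1, 0.7]
grip_width: 0.0452
gripper_force: 0.0
```

```bash
python3 - <<'E'
from h import *
o=get_obs(); im=imaging.read_camera("wrist"); print(o["time_s"],o["ee_pos"],o["q"].round(1),o["grip_width"])
np.savez("w1.npz",p=o["ee_pos"],R=o["orientation"])
cv2.imwrite("pics/w1.png",im); cv2.imwrite("pics/w1b.png",cv2.convertScaleAbs(cv2.resize(im,(800,500),interpolation=cv2.INTER_CUBIC),alpha=1.3))
E
```

```text
1.725 [0.53021323 0.04140987 0.22064135] [-1.7  2.8 81.7  0.  95.6  6.1] 0.04519336630936281
```

View pics/w1b.png

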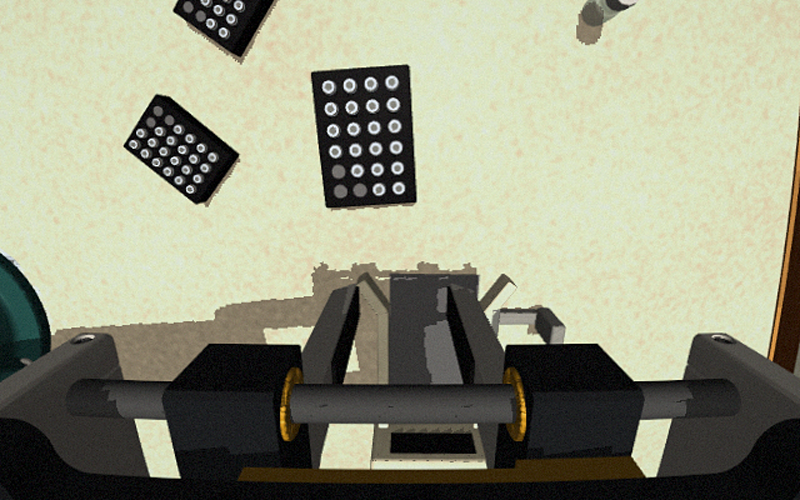

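The wrist view shows the large tray's top corners at (311,71), (409,65), (416,203) and (327,208). The bay mouth is below it: right flare tip at about (505,275) to (517,284), left tip at about (360,273), tab near (550,325). I'll enlarge the bay part.

```bash
python3 - <<'E'
import cv2
im=cv2.imread("pics/w1.png")[205:385,270:470]; cv2.imwrite("pics/w1c.png",cv2.resize(im,(640,576),interpolation=cv2.INTER_CUBIC))
E
```

```text
(no output)
```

View pics/w1c.png

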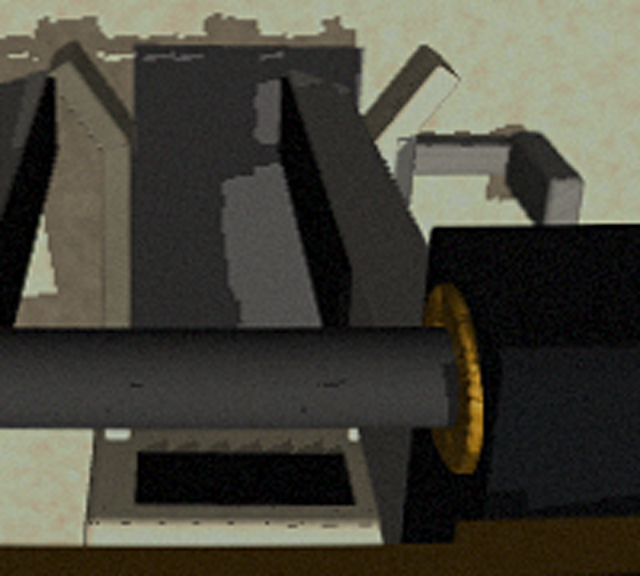

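```bash
cat > b.py <<'E'
from h import *
d=np.load("w1.npz"); c=dict(imaging.get_calibration("wrist")); M=c["mount"]
Rwc=d["R"]@M[:3,:3]; pc=d["p"]+d["R"]@M[:3,3]; c["R"]=Rwc.T; c["t"]=-Rwc.T@pc; CAL["wrist"]=c
C1={"wrist":(1.25,0,0)}; C2={"wrist":(3.2,270,205)}
W=lambda l:[("wrist",*a) for a in l]
b,r=fit(W([((-84,-48,28),(131,138)),((-119,-72,28),(72,42)),((-119,72,28),(425,45)),((-119,84,28),(458,78)),((60,-65,75),(88,520)),((60,65,75),(382,520))]),[.538,-.13,-1.708],C2);print("bay",b,r.tolist())
t,r=fit(W([((60,-43,30),(327,208)),((60,43,30),(416,203)),((-60,-43,30),(311,71)),((-60,43,30),(409,65))]),[.505,.13,-1.65],C1);print("tray",t,r.tolist())
def inb(p,v):
    d=np.array(p)-v[:2]; c,s=np.cos(v[2]),np.sin(v[2]); return np.array([c*d[0]+s*d[1],-s*d[0]+c*d[1]])
for k in(0,.004,.008): print(full("wrist",(566,181),C2),proj("wrist",place(b,[-.086,.122-k,.06])))
print("tray in bay",inb(t[:2],b),t[2]-b[2])
E
python3 b.py
```

```text
bay [ 0.5355666  -0.12771062 -1.72205637] [[-2.0, -0.6], [-2.9, 3.1], [2.8, 3.9], [2.0, -6.3], [-3.9, -0.6], [6.6, 0.4]]
tray [ 0.50717435  0.1290406  -1.64818858] [[-1.4, 0.3], [0.6, -0.0], [-0.4, 0.2], [0.7, -0.4]]
[446.53125 261.21875] [[451.7208628  258.74713126]]
[446.53125 261.21875] [[448.39909072 258.72759287]]
[446.53125 261.21875] [[445.07175462 258.70715101]]
tray in bay [-0.24954138 -0.06675634] 0.07386779626423667
```

```bash
cat >> h.py <<'E'
B=np.array([.537,-.128,-1.711])
def bgoal(x,y,z,rel): goal(place(B,[x,y,z])[0],B[2]+rel)
def where():
    o=get_obs(); d=o["ee_pos"][:2]-B[:2]; c,s=np.cos(B[2]),np.sin(B[2]); print("bay xy",(c*d[0]+s*d[1]).round(4),(-s*d[0]+c*d[1]).round(4),o["ee_pos"][2].round(4),o["wrist_force"].round(1),o["time_s"])
E
python3 -c "
from h import *
bgoal(-.25,-.132,.08,np.pi); bgoal(-.25,-.132,.03,np.pi)"
```

```text
t 1.775 p [0.5302 0.0414 0.2208] slide [ 0.0837 -0.1012  0.1408] rot [ 5.0000e-04 -0.0000e+00 -1.5654e+00]
t 1.775 p [0.5302 0.0414 0.2208] slide [ 0.0837 -0.1012  0.1908] rot [ 5.0000e-04 -0.0000e+00 -1.5654e+00]
```

Request:
{"name": "carry_out", "arguments": {
  "slide": [
    [0.02,-0.02,0],
    [0.04,-0.05,0],
    [0.06,-0.08,0.03],
    [0.084,-0.101,0.06],
    [0.084,-0.101,0.09],
    [0.084,-0.101,0.11],
    [0.084,-0.101,0.12],
    [0.084,-0.101,0.12],
    [0.084,-0.101,0.12],
    [0.084,-0.101,0.12]
  ],
  "rot": [
    [0,0,-0.18],
    [0,0,-0.36],
    [0,0,-0.54],
    [0,0,-0.72],
    [0,0,-0.9],
    [0,0,-1.08],
    [0,0,-1.26],
    [0,0,-1.44],
    [0,0,-1.565],
    [0,0,-1.565]
  ],
  "jaw": [0.045,0.045,0.045,0.045,0.045,0.045,0.045,0.045,0.045,0.045]
}}

```text
time_s: 3.02
ee_pos: [0.4418, 0.138, 0.1009]
orientation: [[-0.99, 0.142, 0.001], [0.142, 0.99, 0.0], [-0.001, 0.0, -1.0]]
wrist_force: [0.8, -0.5, 0.7]
grip_width: 0.0451
gripper_force: 0.0
```

```bash
python3 -c "
from h import *
where();bgoal(-.25,-.132,.03,np.pi);print(get_obs()['q'])"
```

```text
bay xy -0.2501 -0.1314 0.1009 [ 0.8 -0.5  0.7] 3.025
t 3.025 p [0.4418 0.138  0.1009] slide [ 0.0006 -0.0002  0.0709] rot [ 0.0004  0.0007 -0.0023]
[ 1.03198665e+01 -2.67868754e+00  1.00956570e+02  9.53298711e-03
  8.16743577e+01 -7.15169011e+01]
```

Request:
{"name": "carry_out", "arguments": {
  "slide": [
    [0,0,0.02],
    [0,0,0.04],
    [0,0,0.06],
    [0,0,0.07],
    [0,0,0.07]
  ],
  "rot": [
    [0,0,0],
    [0,0,0],
    [0,0,0],
    [0,0,0],
    [0,0,0]
  ],
  "jaw": [0.045,0.045,0.045,0.045,0.045]
}}

```text
time_s: 3.65
ee_pos: [0.4417, 0.1374, 0.0301]
orientation: [[-0.99, 0.143, -0.001], [0.143, 0.99, -0.0], [0.001, -0.0, -1.0]]
wrist_force: [-0.2, -0.1, 0.6]
grip_width: 0.0451
gripper_force: 0.0
```

Request:
{"name": "carry_out", "arguments": {
  "slide": [
    [-0.006,0,0],
    [-0.013,0,0],
    [-0.021,0,0],
    [-0.029,0,0],
    [-0.037,0,0],
    [-0.045,0,0],
    [-0.053,0,0],
    [-0.061,0,0],
    [-0.068,0,0],
    [-0.07,0,0]
  ],
  "rot": [
    [0,0,0],
    [0,0,0],
    [0,0,0],
    [0,0,0],
    [0,0,0],
    [0,0,0],
    [0,0,0],
    [0,0,0],
    [0,0,0],
    [0,0,0]
  ],
  "jaw": [0.045,0.045,0.045,0.045,0.045,0.045,0.045,0.045,0.045,0.045]
}}

```text
time_s: 4.9
ee_pos: [0.5101, 0.1277, 0.0311]
orientation: [[-0.99, 0.143, -0.005], [0.143, 0.99, 0.001], [0.005, 0.0, -1.0]]
wrist_force: [-8.2, 2.1, 7.9]
grip_width: 0.0451
gripper_force: 4.5
```

Request:
{"name": "carry_out", "arguments": {
  "slide": [
    [-0.005,0,0],
    [-0.01,0,0],
    [-0.01,0,0]
  ],
  "rot": [
    [0,0,0],
    [0,0,0],
    [0,0,0]
  ],
  "jaw": [0.045,0.045,0.045]
}}

```text
time_s: 5.28
ee_pos: [0.5207, 0.1261, 0.031]
orientation: [[-0.99, 0.143, -0.003], [0.143, 0.99, 0.001], [0.003, 0.0, -1.0]]
wrist_force: [-5.3, 0.6, 4.2]
grip_width: 0.0449
gripper_force: 2.5
```

```bash
python3 -c "
from h import *
where()"
```

```text
bay xy -0.2493 -0.0517 0.031 [-5.3  0.6  4.2] 5.275
```

Request:
{"name": "carry_out", "arguments": {
  "slide": [
    [0.01,0,0],
    [0.025,0,0],
    [0.025,0,-0.04],
    [0.025,0,-0.1],
    [0.025,0,-0.15],
    [0.025,0,-0.19],
    [0.025,0,-0.19]
  ],
  "rot": [
    [0,0,0],
    [0,0,0],
    [0,0,0],
    [0,0,0],
    [0,0,0],
    [0,0,0],
    [0,0,0]
  ],
  "jaw": [0.045,0.045,0.045,0.045,0.045,0.045,0.045]
}}

```text
time_s: 6.15
ee_pos: [0.498, 0.1298, 0.2249]
orientation: [[-0.99, 0.142, 0.009], [0.142, 0.99, 0.001], [-0.009, 0.003, -1.0]]
wrist_force: [0.3, 0.9, -0.7]
grip_width: 0.045
gripper_force: 0.0
```

```bash
python3 -c "
from h import *
where();bgoal(-.17,0,.22,np.pi/2);bgoal(-.345,0,.08,np.pi/2)"
```

```text
bay xy -0.2498 -0.0746 0.2249 [ 0.3  0.9 -0.7] 6.15
t 6.15 p [0.498  0.1298 0.2249] slide [-0.0747 -0.0797  0.0054] rot [0.0089 0.0049 1.5684]
t 6.15 p [0.498  0.1298 0.2249] slide [-0.0731  0.095   0.1458] rot [0.0089 0.0049 1.5684]
```

Request:
{"name": "carry_out", "arguments": {
  "slide": [
    [-0.02,-0.02,0],
    [-0.04,-0.04,0],
    [-0.06,-0.06,0],
    [-0.075,-0.08,0],
    [-0.075,-0.08,0],
    [-0.075,-0.08,0],
    [-0.075,-0.08,0],
    [-0.075,-0.08,0],
    [-0.075,-0.08,0],
    [-0.075,-0.08,0]
  ],
  "rot": [
    [0,0,0.18],
    [0,0,0.36],
    [0,0,0.54],
    [0,0,0.72],
    [0,0,0.9],
    [0,0,1.08],
    [0,0,1.26],
    [0,0,1.44],
    [0,0,1.57],
    [0,0,1.57]
  ],
  "jaw": [0.045,0.045,0.045,0.045,0.045,0.045,0.045,0.045,0.045,0.045]
}}

```text
time_s: 7.4
ee_pos: [0.5585, 0.0397, 0.2184]
orientation: [[0.14, 0.99, -0.003], [0.99, -0.14, 0.0], [-0.0, -0.003, -1.0]]
wrist_force: [0.0, -0.7, -1.1]
grip_width: 0.0452
gripper_force: 0.0
```

Request:
{"name": "carry_out", "arguments": {
  "slide": [
    [0,0,0],
    [0,0,0]
  ],
  "rot": [
    [0,0,0],
    [0,0,0]
  ],
  "jaw": [0.045,0.045]
}}

```text
time_s: 7.65
ee_pos: [0.5593, 0.0396, 0.22]
orientation: [[0.14, 0.99, -0.001], [0.99, -0.14, 0.0], [0.0, -0.001, -1.0]]
wrist_force: [0.0, 0.5, 0.4]
grip_width: 0.0448
gripper_force: 0.0
```

```bash
python3 - <<'E'
from h import *
o=get_obs(); im=imaging.read_camera("wrist"); where()
np.savez("w2.npz",p=o["ee_pos"],R=o["orientation"])
cv2.imwrite("pics/w2.png",im); cv2.imwrite("pics/w2b.png",cv2.convertScaleAbs(cv2.resize(im,(800,500),interpolation=cv2.INTER_CUBIC),alpha=1.3))
E
```

```text
bay xy -0.1691 -0.0013 0.2202 [0.1 0.3 0.3] 7.7
```

View pics/w2b.png

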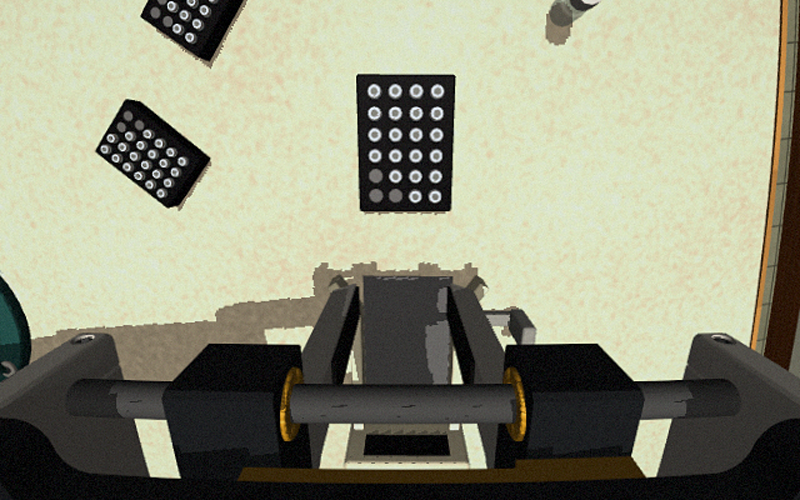

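The tray is now square and in line with the bay. Its centre column is about 406 px (357–455 at the top edge) and the bay floor's is about 408 px. Next I go behind it and push.

Request:
{"name": "carry_out", "arguments": {
  "slide": [
    [0.05,0.002,0],
    [0.1,0.004,0],
    [0.15,0.004,0],
    [0.176,0.004,0.01],
    [0.176,0.004,0.06],
    [0.176,0.004,0.11],
    [0.176,0.004,0.15],
    [0.176,0.004,0.18],
    [0.176,0.004,0.19],
    [0.176,0.004,0.19]
  ],
  "rot": [
    [0,0,0],
    [0,0,0],
    [0,0,0],
    [0,0,0],
    [0,0,0],
    [0,0,0],
    [0,0,0],
    [0,0,0],
    [0,0,0],
    [0,0,0]
  ],
  "jaw": [0.045,0.045,0.045,0.045,0.045,0.045,0.045,0.045,0.045,0.045]
}}

```text
time_s: 8.95
ee_pos: [0.5884, 0.2132, 0.0304]
orientation: [[0.141, 0.99, -0.0], [0.99, -0.141, -0.0], [-0.0, -0.0, -1.0]]
wrist_force: [-0.1, 0.1, 1.1]
grip_width: 0.0446
gripper_force: 0.0
```

```bash
python3 -c "
from h import *
where();bgoal(-.068,.003,.03,np.pi/2)"
```

```text
bay xy -0.3451 0.0032 0.0304 [-0.1  0.1  1.1] 8.95
t 8.95 p [0.5884 0.2132 0.0304] slide [-0.2771  0.0003  0.0004] rot [-0.0005  0.0001 -0.0016]
```

Push in steps of about 8 mm per row.

Request:
{"name": "carry_out", "arguments": {
  "slide": [
    [-0.006,0,0],
    [-0.013,0,0],
    [-0.021,0,0],
    [-0.03,0,0],
    [-0.039,0,0],
    [-0.048,0,0],
    [-0.057,0,0],
    [-0.066,0,0],
    [-0.075,0,0],
    [-0.084,0,0]
  ],
  "rot": [
    [0,0,0],
    [0,0,0],
    [0,0,0],
    [0,0,0],
    [0,0,0],
    [0,0,0],
    [0,0,0],
    [0,0,0],
    [0,0,0],
    [0,0,0]
  ],
  "jaw": [0.045,0.045,0.045,0.045,0.045,0.045,0.045,0.045,0.045,0.045]
}}

```text
time_s: 10.2
ee_pos: [0.5769, 0.1301, 0.0311]
orientation: [[0.141, 0.99, 0.001], [0.99, -0.141, 0.001], [0.002, 0.001, -1.0]]
wrist_force: [1.0, 7.5, 2.2]
grip_width: 0.045
gripper_force: 3.3
```

Request:
{"name": "carry_out", "arguments": {
  "slide": [
    [-0.009,0,0],
    [-0.018,0,0],
    [-0.027,0,0],
    [-0.036,0,0],
    [-0.045,0,0],
    [-0.054,0,0],
    [-0.063,0,0],
    [-0.072,0,0],
    [-0.08,0,0],
    [-0.088,0,0]
  ],
  "rot": [
    [0,0,0],
    [0,0,0],
    [0,0,0],
    [0,0,0],
    [0,0,0],
    [0,0,0],
    [0,0,0],
    [0,0,0],
    [0,0,0],
    [0,0,0]
  ],
  "jaw": [0.045,0.045,0.045,0.045,0.045,0.045,0.045,0.045,0.045,0.045]
}}

```text
time_s: 11.45
ee_pos: [0.5641, 0.0431, 0.031]
orientation: [[0.141, 0.99, 0.001], [0.99, -0.141, 0.001], [0.001, 0.0, -1.0]]
wrist_force: [1.6, 6.3, 1.0]
grip_width: 0.0449
gripper_force: 2.5
```

```bash
python3 -c "
from h import *
where();bgoal(-.068,.003,.03,np.pi/2)"
```

```text
bay xy -0.1732 0.0029 0.031 [1.6 6.3 1. ] 11.45
t 11.45 p [0.5641 0.0431 0.031 ] slide [-0.1052  0.0002  0.0008] rot [ 0.0004 -0.0015 -0.0018]
```

Request:
{"name": "carry_out", "arguments": {
  "slide": [
    [-0.008,0,0],
    [-0.016,0,0],
    [-0.024,0,0],
    [-0.032,0,0],
    [-0.04,0,0],
    [-0.048,0,0],
    [-0.056,0,0],
    [-0.064,0,0],
    [-0.072,0,0],
    [-0.08,0,0]
  ],
  "rot": [
    [0,0,0],
    [0,0,0],
    [0,0,0],
    [0,0,0],
    [0,0,0],
    [0,0,0],
    [0,0,0],
    [0,0,0],
    [0,0,0],
    [0,0,0]
  ],
  "jaw": [0.045,0.045,0.045,0.045,0.045,0.045,0.045,0.045,0.045,0.045]
}}

```text
time_s: 12.7
ee_pos: [0.5526, -0.0359, 0.031]
orientation: [[0.141, 0.99, 0.0], [0.99, -0.141, 0.002], [0.002, -0.0, -1.0]]
wrist_force: [1.2, 5.8, 2.5]
grip_width: 0.0452
gripper_force: 2.8
```

Request:
{"name": "carry_out", "arguments": {
  "slide": [
    [-0.004,0,0],
    [-0.008,0,0],
    [-0.012,0,0],
    [-0.015,0,0],
    [-0.018,0,0],
    [-0.02,0,0]
  ],
  "rot": [
    [0,0,0],
    [0,0,0],
    [0,0,0],
    [0,0,0],
    [0,0,0],
    [0,0,0]
  ],
  "jaw": [0.045,0.045,0.045,0.045,0.045,0.045]
}}

```text
time_s: 13.45
ee_pos: [0.5497, -0.0554, 0.0309]
orientation: [[0.142, 0.99, 0.0], [0.99, -0.142, 0.002], [0.002, -0.0, -1.0]]
wrist_force: [0.9, 6.3, 4.0]
grip_width: 0.0451
gripper_force: 3.2
```

```bash
python3 -c "
from h import *
where()"
```

```text
bay xy -0.0736 0.0025 0.0309 [0.9 6.3 4. ] 13.45
```

Small steps now, watching the force.

Request:
{"name": "carry_out", "arguments": {
  "slide": [
    [-0.001,0,0],
    [-0.002,0,0],
    [-0.003,0,0],
    [-0.004,0,0]
  ],
  "rot": [
    [0,0,0],
    [0,0,0],
    [0,0,0],
    [0,0,0]
  ],
  "jaw": [0.045,0.045,0.045,0.045]
}}

```text
time_s: 13.95
ee_pos: [0.5492, -0.0593, 0.0309]
orientation: [[0.141, 0.99, 0.0], [0.99, -0.141, 0.002], [0.002, -0.0, -1.0]]
wrist_force: [1.3, 6.1, 3.7]
grip_width: 0.0446
gripper_force: 3.1
```

Request:
{"name": "carry_out", "arguments": {
  "slide": [
    [-0.001,0,0],
    [-0.002,0,0],
    [-0.003,0,0]
  ],
  "rot": [
    [0,0,0],
    [0,0,0],
    [0,0,0]
  ],
  "jaw": [0.045,0.045,0.045]
}}

```text
time_s: 14.32
ee_pos: [0.5487, -0.0623, 0.0309]
orientation: [[0.141, 0.99, -0.0], [0.99, -0.141, 0.002], [0.002, -0.0, -1.0]]
wrist_force: [1.0, 6.7, 3.5]
grip_width: 0.0449
gripper_force: 3.1
```

Request:
{"name": "carry_out", "arguments": {
  "slide": [
    [-0.001,0,0],
    [-0.002,0,0],
    [-0.003,0,0]
  ],
  "rot": [
    [0,0,0],
    [0,0,0],
    [0,0,0]
  ],
  "jaw": [0.045,0.045,0.045]
}}

```text
time_s: 14.7
ee_pos: [0.5486, -0.0632, 0.031]
orientation: [[0.142, 0.99, 0.001], [0.99, -0.142, 0.006], [0.006, -0.0, -1.0]]
wrist_force: [2.4, 11.9, 4.1]
grip_width: 0.0449
gripper_force: 6.2
```

Request:
{"name": "carry_out", "arguments": {
  "slide": [
    [-0.001,0,0],
    [-0.002,0,0],
    [-0.002,0,0]
  ],
  "rot": [
    [0,0,0],
    [0,0,0],
    [0,0,0]
  ],
  "jaw": [0.045,0.045,0.045]
}}

```text
time_s: 15.08
ee_pos: [0.5486, -0.0633, 0.031]
orientation: [[0.141, 0.99, 0.001], [0.99, -0.141, 0.01], [0.01, 0.0, -1.0]]
wrist_force: [3.5, 14.8, 4.7]
grip_width: 0.0452
gripper_force: 7.8
```

Contact with the stop: the force rose from 6 to 15 N with no further travel, at the expected place. I'll back off, rise and look.

Request:
{"name": "carry_out", "arguments": {
  "slide": [
    [0.008,0,0],
    [0.02,0,0],
    [0.03,0,-0.02],
    [0.03,0,-0.07],
    [0.03,0,-0.1],
    [0.03,0.03,-0.12],
    [0.03,0.03,-0.12]
  ],
  "rot": [
    [0,0,0],
    [0,0,0],
    [0,0,0],
    [0,0,0],
    [0,0,0],
    [0,0,0],
    [0,0,0]
  ],
  "jaw": [0.045,0.045,0.045,0.045,0,0,0]
}}

```text
time_s: 15.95
ee_pos: [0.5836, -0.0434, 0.1519]
orientation: [[0.142, 0.99, 0.003], [0.99, -0.142, -0.002], [-0.001, 0.003, -1.0]]
wrist_force: [-0.8, -0.2, 0.0]
grip_width: 0.0181
gripper_force: 0.0
```

```bash
sed -i 's/^B=.*/B=place(np.array([.537,-.128,-1.711]),[.0026,.003,0])[0]; B[2]=-1.711/' h.py; python3 - <<'E'
from h import *
where(); bgoal(-.073,.165,.12,np.pi/2)
im=imaging.read_camera("side")[130:220,240:400]; cv2.imwrite("pics/s3.png",cv2.resize(im,(800,450),interpolation=cv2.INTER_CUBIC))
E
```

```text
bay xy -0.0929 0.0313 0.1519 [-0.8 -0.2  0. ] 15.95
t 15.95 p [ 0.5836 -0.0434  0.1519] slide [-0.0196  0.1336  0.0323] rot [ 0.0031  0.0014 -0.0024]
```

View pics/s3.png

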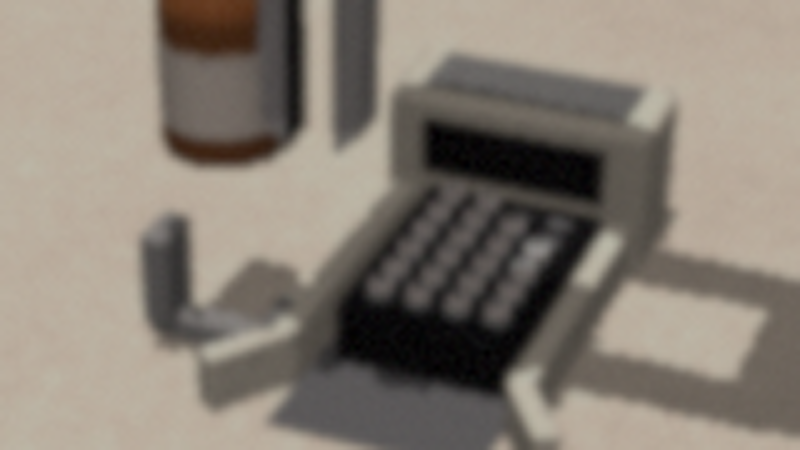

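The tray sits square against the stop and the bolt is still drawn back, with its tab at (165,270). Next I move outside the tab.

Request:
{"name": "carry_out", "arguments": {
  "slide": [
    [-0.01,0.04,0],
    [-0.02,0.08,0],
    [-0.02,0.115,0],
    [-0.02,0.134,0],
    [-0.02,0.134,0.03],
    [-0.02,0.134,0.07],
    [-0.02,0.134,0.1],
    [-0.02,0.134,0.102],
    [-0.02,0.134,0.102]
  ],
  "rot": [
    [0,0,0],
    [0,0,0],
    [0,0,0],
    [0,0,0],
    [0,0,0],
    [0,0,0],
    [0,0,0],
    [0,0,0],
    [0,0,0]
  ],
  "jaw": [0,0,0,0,0,0,0,0,0]
}}

```text
time_s: 17.12
ee_pos: [0.7115, -0.0812, 0.0485]
orientation: [[0.142, 0.99, -0.001], [0.99, -0.142, -0.0], [-0.0, -0.001, -1.0]]
wrist_force: [-0.0, -0.7, 0.5]
grip_width: 0.0001
gripper_force: 0.0
```

Request:
{"name": "carry_out", "arguments": {
  "slide": [
    [0,-0.007,0],
    [0,-0.014,0],
    [0,-0.021,0],
    [0,-0.028,0],
    [0,-0.035,0],
    [0,-0.042,0],
    [0,-0.049,0],
    [0,-0.056,0],
    [0,-0.06,0],
    [0,-0.06,0]
  ],
  "rot": [
    [0,0,0],
    [0,0,0],
    [0,0,0],
    [0,0,0],
    [0,0,0],
    [0,0,0],
    [0,0,0],
    [0,0,0],
    [0,0,0],
    [0,0,0]
  ],
  "jaw": [0,0,0,0,0,0,0,0,0,0]
}}

```text
time_s: 18.38
ee_pos: [0.6519, -0.0727, 0.0483]
orientation: [[0.142, 0.99, -0.001], [0.99, -0.142, 0.0], [-0.0, -0.001, -1.0]]
wrist_force: [0.1, -0.6, -0.8]
grip_width: 0.0001
gripper_force: 0.1
```

```bash
python3 -c "
from h import *
where()"
```

```text
bay xy -0.0734 0.103 0.0483 [ 0.1 -0.6 -0.8] 18.375
```

Request:
{"name": "carry_out", "arguments": {
  "slide": [
    [0,-0.002,0],
    [0,-0.004,0],
    [0,-0.006,0],
    [0,-0.007,0]
  ],
  "rot": [
    [0,0,0],
    [0,0,0],
    [0,0,0],
    [0,0,0]
  ],
  "jaw": [0,0,0,0]
}}

```text
time_s: 18.88
ee_pos: [0.6457, -0.0718, 0.0483]
orientation: [[0.142, 0.99, 0.0], [0.99, -0.142, -0.0], [-0.0, 0.0, -1.0]]
wrist_force: [3.8, -0.2, -2.0]
grip_width: 0.0003
gripper_force: 1.6
```

Request:
{"name": "carry_out", "arguments": {
  "slide": [
    [0,-0.001,0],
    [0,-0.002,0],
    [0,-0.003,0]
  ],
  "rot": [
    [0,0,0],
    [0,0,0],
    [0,0,0]
  ],
  "jaw": [0,0,0]
}}

```text
time_s: 19.25
ee_pos: [0.6456, -0.0718, 0.0485]
orientation: [[0.142, 0.99, 0.007], [0.99, -0.142, -0.001], [0.0, 0.008, -1.0]]
wrist_force: [11.5, -1.7, -6.3]
grip_width: 0.0002
gripper_force: 5.7
```

The bolt is at its end stop: the force rose to 11.5 N with no travel, at TCP y = 97 mm as expected. I'll retreat and verify.

Request:
{"name": "carry_out", "arguments": {
  "slide": [
    [0,0.01,0],
    [0,0.03,0],
    [0,0.04,-0.03],
    [0,0.04,-0.08],
    [0,0.04,-0.14],
    [0.06,0.04,-0.17],
    [0.12,0.0,-0.17],
    [0.16,0.0,-0.17],
    [0.16,0,-0.17]
  ],
  "rot": [
    [0,0,0],
    [0,0,0],
    [0,0,0],
    [0,0,0],
    [0,0,0],
    [0,0,0],
    [0,0,0],
    [0,0,0],
    [0,0,0]
  ],
  "jaw": [0,0,0,0,0,0,0,0,0]
}}

```text
time_s: 20.38
ee_pos: [0.6641, 0.091, 0.2184]
orientation: [[0.136, 0.991, -0.002], [0.991, -0.136, 0.001], [0.001, -0.002, -1.0]]
wrist_force: [0.0, -0.2, -0.8]
grip_width: 0.0007
gripper_force: 0.0
```

```bash
python3 - <<'E'
from h import *
where()
im=imaging.read_camera("side")[130:220,240:400]; cv2.imwrite("pics/s4.png",cv2.resize(im,(800,450),interpolation=cv2.INTER_CUBIC))
E
```

```text
bay xy -0.2372 0.0923 0.2184 [ 0.  -0.2 -0.8] 20.375
```

View pics/s4.png

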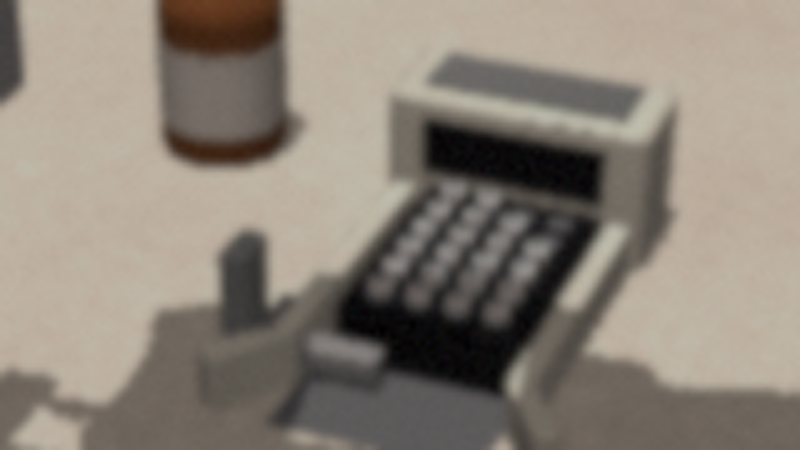

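The bolt bar at (345,360) lies across behind the tray, which is still home, and the arm is clear.

```bash
python3 -c "
from plant import manip
print(manip.hand_in())"
```

```text
the job is handed in; nothing more can be done
None
```

I pushed the tray home against the stop and the bolt fully across behind it, never touched the bottle, loose vial or carton, and handed the job in at about 20 s with the arm clear; no verdict was returned.

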